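Index the vial carousel by one hole

ROBOT

A 6-joint arm with a two-finger parallel gripper is mounted at the origin on the work surface. World frame = base frame: x ahead of the robot, y to its left, z up, the work surface at z = 0. Lengths are in m, angles in rad, forces in N, time in s.
With the tool pointing down it reaches from about 0.3 to 0.775 m from the base axis. Payload 14.6 kg.
Tool frame: the origin (TCP) lies between the finger pads; the fingertips stand 11 mm ahead of it and the grasp point (between the pads) lies 8 mm behind it (ctrl.nose_length is the distance from the TCP to the fingertips, in m); z points along the fingers, x is the direction in which the jaws open and shut, and the axes are right-handed (so a half turn about z gives the same grasp; the last joint's range is limited). The gripper opens to 94 mm and grips with 3 to 60 N. Pads are 16 mm wide; open, the fingers measure 119 mm over their backs; the gripper's body (75 mm by 177 mm) begins 78 mm behind the grasp point.
Start: joints at [-1.274, 0.3, 1.521, -0, 1.321, -0.067], TCP at [0.196, -0.514, 0.216] pointing down, gripper open.
Joint ranges: [-3.03, 3.03], [-0.79, 2.21], [0.23, 2.52], [-1.04, 4.18], [0, 3.07], [-2.55, 2.55]. Speed limits (rad/s): [2.22, 2.22, 2.57, 3.14, 3.14, 3.14].

INTERFACE

Orientations are given as [roll, pitch, yaw] about the fixed x, y, z axes, in that order (R = Rz(yaw) Ry(pitch) Rx(roll)).
In Python, from station import ctrl gives the robot as it stands.
- The arm moves only by the tool jog_arm, never from a script. Its argument "increments" is a list of rows, each an object with "delta_pos": the shift along the world's x, y, z in units of 0.25 m (1.0 is 0.25 m), a list of three; "dr": the turn, a rotation vector about the world's x, y, z in units of 0.5 rad (1.0 is 0.5 rad), a list of three. A call has 1 to 20 rows; each row is the pose to reach, as a shift and turn from the pose commanded when the call began; what a row does not reach only later rows make up. A row lasts 1/10 s, in which the tool goes at most 50 mm and 8.59 degrees, less where a joint would pass 70% of its speed; a pose out of reach is approached as far as the arm can. A call with a number of a shift or a turn outside -1 to 1 is refused whole. A call with a gripper value outside its range is refused whole. "fingers" is the gripper's target within -1 to 1 (shut at 1, half-way at 0, fully open at -1), set as the call begins (left out, the last holds). The fingers move at their own pace and stop on an object; "squeeze" is the grip in N (left out, the last holds). Time passes only in rows, so rows that repeat a pose let the fingers close. It gives the time, the measured TCP pose, the force and the opening at its end, in the units of the state.
- ctrl.get_obs(): the state, without advancing time (a new reading comes with each control period).
- ctrl.camera(name): name is "side" or "top"; returns the picture (420x560x3 uint8, red, green, blue); there is no depth.
- ctrl.camera_info(name): a dict with "vertical_fov" (degrees; the focal length in pixels is half the picture's height over the tangent of half this angle, whatever the lens; pixels are square), "cx", "cy" (the principal point, pixels), "rvec" (rotation vector, rad) and "tvec" (3), from world to camera coordinates, as OpenCV has them. Camera axes: x right, y down, z forward; pixel columns grow to the right and rows downward; lengths in m; the calibration is good to about 2 mm. A picture is of the moment at which its call begins. camera_info takes no time and is no camera call.
- ctrl.hand_in(): hands the job in, once; it reports no verdict.
The state is a dict: "time_s": time; "qpos": joint angles; "joint_vel": joint speeds; "tau": joint torques, N m; "ee_pos": TCP position; "eef_rot": TCP orientation; "force": force on the tool from outside, world axes, zero at the start; "moment": the same for the moment, N m; "grip_width": finger opening in m.
Only numpy, scipy, OpenCV 4.12 (cv2) and the standard library are available. Lean on these libraries where they do the work, as an engineer would, in place of code of your own. Each camera call takes 0.05 s, during which the arm holds its last target. There are 200 camera calls.

TASK

Bring the next vial under the sampling needle: with the fingertips press the carousel's spring plunger in and, before letting it spring back, push the turntable clockwise (seen from above), off its hole and on to the very next hole, where the plunger must spring fully out again and lock the table; then draw the hand clear. Do not overshoot the hole or turn the table back the other way, touch or lift none of the vials riding on the table, and leave the other things standing about the bench where they are.

Things in the scene. Friction and masses are not known exactly. Their poses are not given: they have to be found in the camera images.
- base: Sample carousel, bolted down: round aluminium base 276 mm across, steel index plate round its edge (top 35 mm up) with a ring slot (radius 116 mm) that widens into eight 16 mm holes, 45 degrees apart. Origin: on the turning axis at bench level, z up. On its +x side, away from the plunger, a post 158 mm from the axis carries an arm (top 172 mm up) with a needle over one nest, tip 109 mm up
- turntable (a joint): angle of the turntable (196 mm disc, top face 47 mm above the bench) in rad, positive clockwise seen from above; 0 at the start with the plunger's pin in its first hole; the next hole clockwise is at 0.785 (45 degrees). Light friction (0.14 N m) only: it stops when no longer pushed. About 1 degree of play with the pin in a hole
- plunger (a joint): travel of the spring plunger in m: 0 fully out (pin in a hole, table locked), 0.012 fully in. 2.5 N starts it, 6 N presses it fully in. Press until the pin is clear of its hole (10 degrees of turn); from there the plate keeps it in at about 0.0085, and it springs out by itself over the next hole unless pressed. The round pin end centres itself from up to 2 mm off
- plunger_top (a point): centre of the top face of the plunger's black round cap, 32 mm across. It stands on a dark steel bracket at the turntable's rim, 116 mm from the turning axis, on the robot's side, and rides round with the table; the top is 82 mm above the bench when out, 70 mm when pressed fully in
- stop_face (a point): finger stop: an upright dark steel plate on the same bracket, clockwise of the cap, turning with the table; a fingertip pushes the table round against it. This point lies on the middle of the face that looks at the cap, 24 mm from the cap's centre line and 94 mm above the bench; the face is 42 mm wide (radially) and reaches from 53 to 106 mm above the bench
- axis (a point): point on the turning axis at the turntable's top face, 47 mm above the bench
- vial0_center (a point): amber septum vial with a white cap, 34 mm across, 50 mm tall, standing loose in a nest (an 8 mm high black ring) of the turntable, under the needle at the start; the point is its centre, half-way up
- nest0 (a point): where the centre of that vial (vial0) belongs: point of the turntable 25 mm above its top face in the middle of the nest; nest centres lie 68 mm from the turning axis
- vial1_center (a point): amber septum vial with a white cap, 34 mm across, 50 mm tall, standing loose in a nest (an 8 mm high black ring) of the turntable, the next to come under the needle; the point is its centre, half-way up
- nest1 (a point): where the centre of that vial (vial1) belongs: point of the turntable 25 mm above its top face in the middle of the nest; nest centres lie 68 mm from the turning axis
- vial2_center (a point): amber septum vial with a white cap, 34 mm across, 50 mm tall, standing loose in a nest (an 8 mm high black ring) of the turntable; the point is its centre, half-way up
- nest2 (a point): where the centre of that vial (vial2) belongs: point of the turntable 25 mm above its top face in the middle of the nest; nest centres lie 68 mm from the turning axis
- vial3_center (a point): amber septum vial with a white cap, 34 mm across, 50 mm tall, standing loose in a nest (an 8 mm high black ring) of the turntable; the point is its centre, half-way up
- nest3 (a point): where the centre of that vial (vial3) belongs: point of the turntable 25 mm above its top face in the middle of the nest; nest centres lie 68 mm from the turning axis
- vial4_center (a point): amber septum vial with a white cap, 34 mm across, 50 mm tall, standing loose in a nest (an 8 mm high black ring) of the turntable; the point is its centre, half-way up
- nest4 (a point): where the centre of that vial (vial4) belongs: point of the turntable 25 mm above its top face in the middle of the nest; nest centres lie 68 mm from the turning axis
- flask: glass boiling flask, 84 mm across, 126 mm tall; bystander, origin on its axis at bench level
- jar: grey plastic jar with red screw lid, 92 mm across, 138 mm tall; bystander, origin on its axis at bench level
- cups: stack of plastic cups with a green rim, 68 mm across, 91 mm tall; bystander, origin on its axis at bench level
- beaker: glass beaker, 60 mm across, 66 mm tall; bystander, origin on its axis at bench level
- spatula: spatula lying on the bench, 200 mm long; bystander, origin at bench level under the middle
Mind the look-alikes: they are no part of the job. What is shaped like the part that bears vial0_center but pink or red is not meant.

How it is judged:
By the outcome, as a careful person would: the job done as asked, in the order asked, and still so for the second after the job is handed in, with the robot touching nothing.
It also fails if it takes over 48 s, if anything falls off the work surface, if the arm or the gripper's body presses on something with over 40 N, if the wrist force passes 120 N, or if a joint passes its speed limit or range.

## Working session

There is one attempt and no reset: what is moved stays moved. The work goes in short steps, Python scripts to look and compute and a tool call to move; the robot and the scene stay as the last step left them, time stands still between calls to the robot, and variables do not carry over. Pictures are saved under pics/ and viewed, and the job is handed in when it is done.

Besides the shell and the picture viewer there is one more tool, called after ">>>" in YAML: its name, and indented under it one key for each argument. jog_arm: Moves the arm, as the interface text tells. Its arguments: {"type":"object","properties":{"increments":{"type":"array"},"fingers":{"type":"number"},"squeeze":{"type":"number"}},"required":["increments"]}

```bash
mkdir -p pics; python3 - <<'E'
from station import ctrl
import cv2
for n in("side","top"):
    cv2.imwrite(f"pics/{n}0.png",ctrl.camera(n)[:,:,::-1]); print(n,ctrl.camera_info(n))
print(ctrl.get_obs(), ctrl.nose_length)
E
```

```text
side {'vertical_fov': 47.372303634971125, 'cx': 281.4477004733549, 'cy': 214.3495020420388, 'rvec': array([ 2.38018073, -0.08361429,  0.01629597]), 'tvec': array([-0.56868934,  0.19475309,  1.39390331])}
top {'vertical_fov': 45.17682953595713, 'cx': 280.0083973462298, 'cy': 200.266352431757, 'rvec': array([ 2.18351058, -2.20449128,  0.08917304]), 'tvec': array([0.1324123 , 0.57260259, 1.2659827 ])}
{'time_s': 0.1, 'qpos': array([-1.27360541e+00,  3.00407043e-01,  1.52152970e+00,  1.47735944e-05,
        1.32070624e+00, -6.66212045e-02]), 'joint_vel': array([ 2.17097784e-04, -1.00995184e-03, -1.78919752e-03,  1.97029579e-03,
        9.10650019e-05, -4.64622598e-04]), 'tau': array([ 2.90969720e-04, -5.32644725e+01, -3.53281474e+01,  7.09205121e-02,
        2.35204550e-02, -4.81727341e-05]), 'ee_pos': array([ 0.19563389, -0.51378396,  0.2159432 ]), 'eef_rot': array([-3.14150845e+00,  1.04704715e-03, -1.20698782e+00]), 'force': array([-0.52325995,  0.9826101 , -0.12566396]), 'moment': array([-0.00012639, -0.02364208, -0.02023239]), 'grip_width': 0.09406410207552492} 0.011
```

View pics/side0.png

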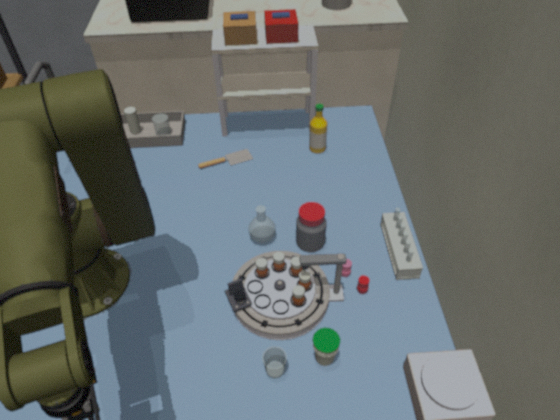

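View pics/top0.png

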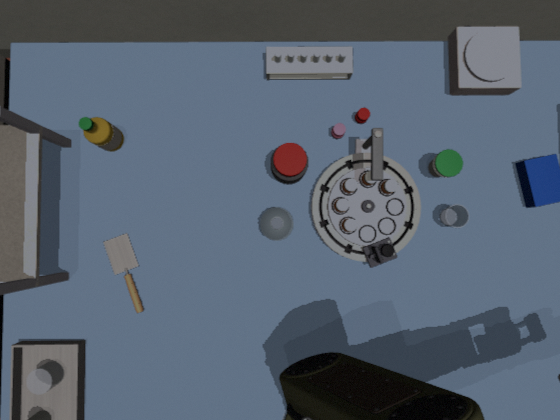

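```bash
python3 - <<'E'
import cv2
a=cv2.imread("pics/top0.png")[140:280,290:450]; b=cv2.imread("pics/side0.png")[240:350,210:360]
cv2.imwrite("pics/topc.png",cv2.resize(a,None,fx=5,fy=5,interpolation=cv2.INTER_CUBIC)[:,:800][100:700])
cv2.imwrite("pics/sidec.png",cv2.resize(b,None,fx=5,fy=5,interpolation=cv2.INTER_CUBIC))
E
```

```text
(no output)
```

View pics/topc.png

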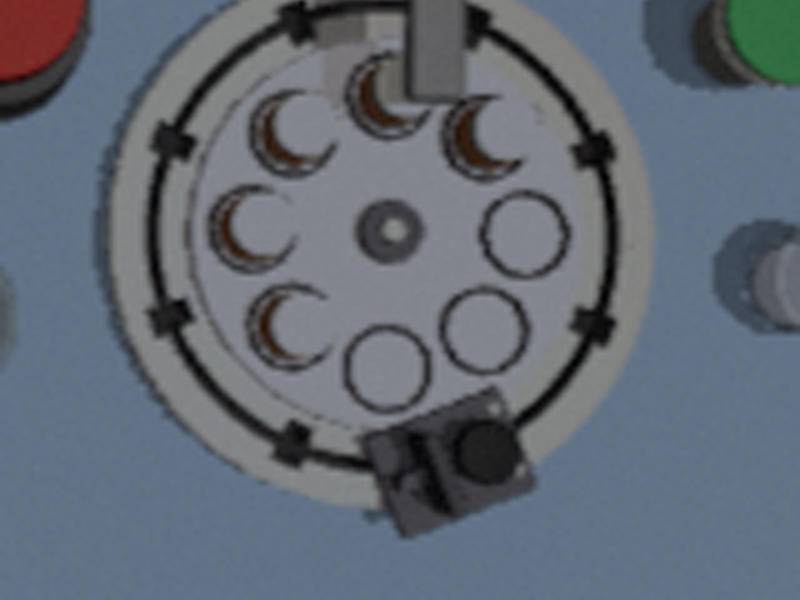

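View pics/sidec.png

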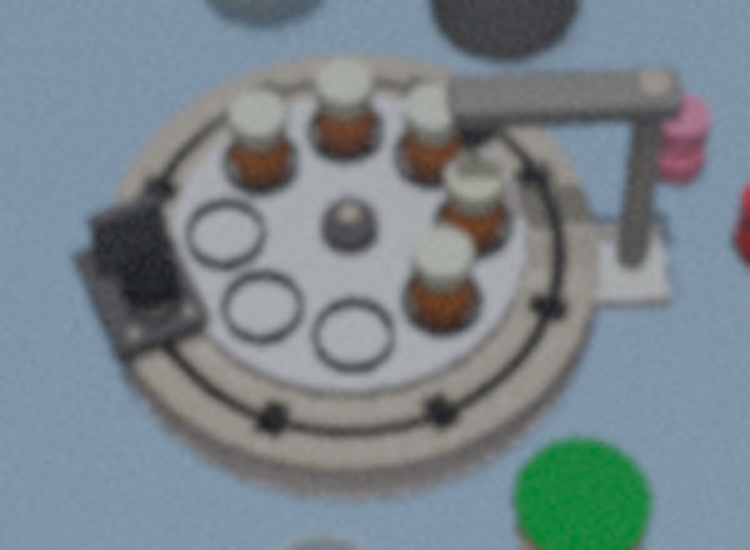

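```bash
cat > h.py <<'E'
import numpy as np, cv2
from station import ctrl
def ray(n,p,z):
    i=ctrl.camera_info(n);R,_=cv2.Rodrigues(i["rvec"]);C=-R.T@i["tvec"];f=210/np.tan(np.radians(i["vertical_fov"]/2))
    d=R.T@np.array([(p[0]-i["cx"])/f,(p[1]-i["cy"])/f,1]);return (C+d*(z-C[2])/d[2])[:2]
def pix(n,P):
    i=ctrl.camera_info(n);f=210/np.tan(np.radians(i["vertical_fov"]/2))
    return cv2.projectPoints(np.float64([P]),i["rvec"],i["tvec"],np.array([[f,0,i["cx"]],[0,f,i["cy"]],[0,0,1.]]),None)[0].ravel()
E
python3 - <<'E'
from h import *
from scipy.optimize import least_squares
t=lambda u,v:(290+u/5-.4,140+(v+100)/5-.4)
s=lambda u,v:(210+u/5-.4,240+v/5-.4)
T=[ray("top",t(*p),.035) for p in[(298,23),(172,143),(170,318),(292,445),(595,325),(595,148),(475,25)]]
S=[ray("side",s(*p),.035) for p in[(160,188),(272,417),(441,411),(548,306),(535,174)]]
for H in(T,S):
    H=np.array(H)
    def fn(x):
        d=H-x[:2];a=np.arctan2(d[:,1],d[:,0])-x[2];k=np.round(a/(np.pi/4))*np.pi/4+x[2]
        return (d-.116*np.c_[np.cos(k),np.sin(k)]).ravel()
    best=min((least_squares(fn,[*H.mean(0),p]) for p in np.linspace(0,.7,6)),key=lambda r:r.cost)
    print(best.x,np.abs(best.fun).max())
    c=best.x[:2]
    for n,q in(("top",t(488,450)),("side",s(128,238))):
        P=ray(n,q,.082);d=P-c;print(n,"cap",P,np.hypot(*d),np.degrees(np.arctan2(d[1],d[0])),np.degrees(best.x[2]))
for p in [(412,440),(440,505),(425,445)]: print("plate",ray("top",t(*p),.106))
E
```

```text
[ 0.5553652  -0.08976795  0.36431941] 0.0012367402243558256
top cap [ 0.44810291 -0.12920485] 0.11428240738701083 -159.81314320732886 20.87396459049258
side cap [ 0.4403612  -0.11093376] 0.11693550161720248 -169.57174609806705 20.87396459049258
[ 0.55905956 -0.09156116  0.36237271] 0.0012050890319477287
top cap [ 0.44810291 -0.12920485] 0.117168365978933 -161.25972911610623 20.762426777187276
side cap [ 0.4403612  -0.11093376] 0.12026885697535822 -170.73055878895198 20.762426777187276
plate [ 0.453962   -0.08790786]
plate [ 0.42330492 -0.10046326]
plate [ 0.45154685 -0.09401001]
```

Side and top agree: axis ≈ (0.557, −0.0905), cap ≈ (0.4485, −0.131) at −159.3°, radius about 116 mm as given. My side pixel fell on the stop plate, so I ignore that reading. The hand's yaw is already tangential.

>>> jog_arm:
  increments:
    - {"delta_pos": [0.06, 0.1, 0], "dr": [0, 0, 0]}
    - {"delta_pos": [0.15, 0.23, 0], "dr": [0, 0, 0]}
    - {"delta_pos": [0.25, 0.39, 0], "dr": [0, 0, 0]}
    - {"delta_pos": [0.35, 0.54, 0], "dr": [0, 0, 0]}
    - {"delta_pos": [0.43, 0.67, 0], "dr": [0, 0, 0]}
    - {"delta_pos": [0.48, 0.75, 0], "dr": [0, 0, 0]}
    - {"delta_pos": [0.5, 0.78, 0], "dr": [0, 0, 0]}
    - {"delta_pos": [0.5, 0.78, 0], "dr": [0, 0, 0]}
  fingers: 1
  squeeze: 20

```text
time_s: 0.9
ee_pos: [0.321, -0.3186, 0.2164]
eef_rot: [3.142, -0.0, -1.206]
force: [0.2, 0.3, -0.0]
grip_width: 0.0336
```

>>> jog_arm:
  increments:
    - {"delta_pos": [0.06, 0.1, -0.02], "dr": [0, 0, 0]}
    - {"delta_pos": [0.15, 0.23, -0.05], "dr": [0, 0, 0]}
    - {"delta_pos": [0.25, 0.39, -0.1], "dr": [0, 0, 0]}
    - {"delta_pos": [0.35, 0.54, -0.2], "dr": [0, 0, 0]}
    - {"delta_pos": [0.43, 0.67, -0.26], "dr": [0, 0, 0]}
    - {"delta_pos": [0.48, 0.75, -0.3], "dr": [0, 0, 0]}
    - {"delta_pos": [0.501, 0.777, -0.32], "dr": [0, 0, 0]}
    - {"delta_pos": [0.501, 0.777, -0.32], "dr": [0, 0, 0]}
    - {"delta_pos": [0.501, 0.777, -0.32], "dr": [0, 0, 0]}

```text
time_s: 1.8
ee_pos: [0.4457, -0.126, 0.1367]
eef_rot: [-3.142, -0.0, -1.208]
force: [-0.3, 0.1, 0.4]
grip_width: 0.0006
```

```bash
cat >> h.py <<'E'
def snap(k):
    for n,(x,y,w,h) in(("top",(300,150,160,120)),("side",(200,220,160,120))):
        a=ctrl.camera(n)[y:y+h,x:x+w,::-1];cv2.imwrite(f"pics/{n}{k}.png",cv2.resize(a,None,fx=5,fy=5,interpolation=cv2.INTER_CUBIC))
    o=ctrl.get_obs();print(o["time_s"],o["ee_pos"],o["eef_rot"],o["force"],o["grip_width"])
E
python3 - <<'E'
from h import *
snap(1);o=ctrl.get_obs()["ee_pos"]
# expected pixel of fingertip in crops
for n,ox,oy in(("top",300,150),("side",200,220)):
    for P in([o[0],o[1],o[2]-.011],[.4485,-.131,.082],[.4485-.35*.024,-.131+.937*.024,.106]): print(n,(pix(n,P)-[ox,oy])*5+2)
E
```

```text
1.9 [ 0.44573832 -0.12601914  0.13698117] [-3.14102267e+00 -6.38821930e-04 -1.20859385e+00] [-0.10386187 -0.29557965  0.94833265] 0.000393446774967102
top [452.65598182 508.06017498]
top [441.69364324 499.13330827]
top [406.18445142 519.03010912]
side [181.38194464 312.17851135]
side [193.42744514 368.58352333]
side [173.74560399 307.80680105]
```

View pics/side1.png

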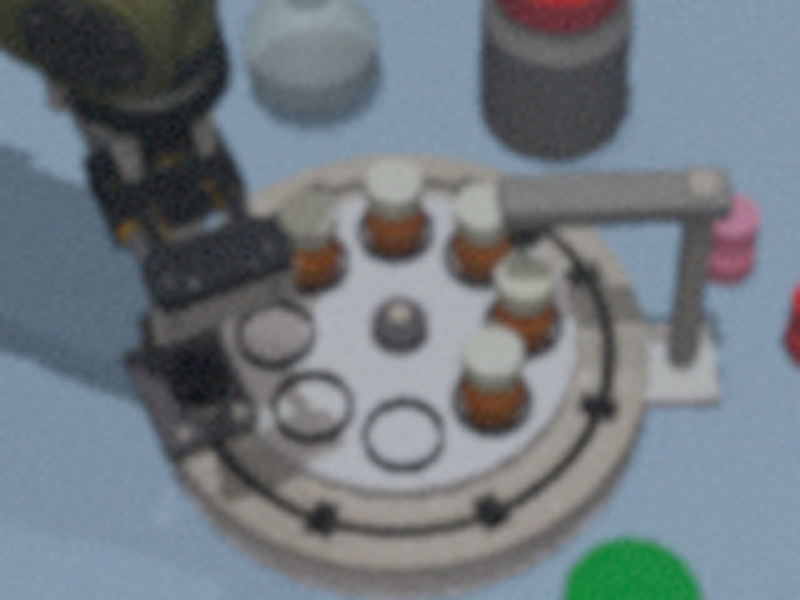

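View pics/top1.png

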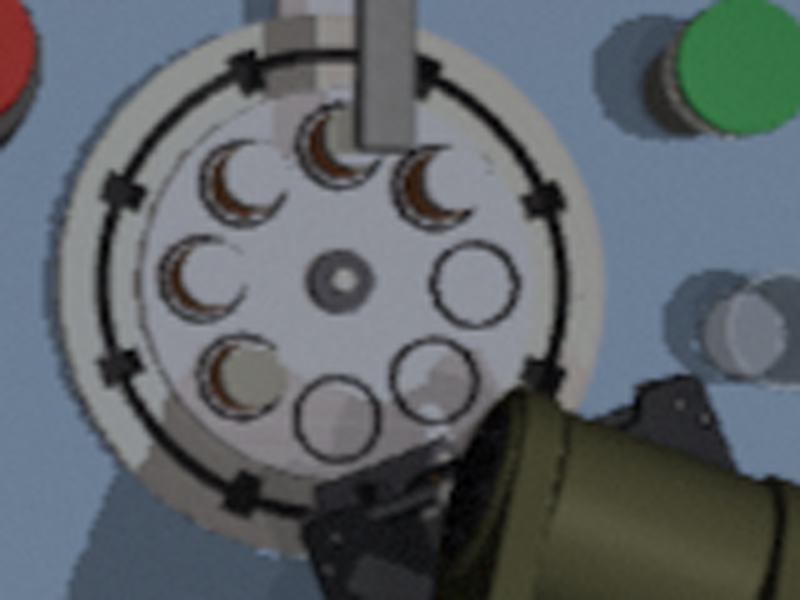

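The side view shows the cap at about (200, 365), matching the prediction of (193, 369). The fingertips are hidden by the gripper body, so I'll go down on the cap by force.

>>> jog_arm:
  increments:
    - {"delta_pos": [0, 0, -0.04], "dr": [0, 0, 0]}
    - {"delta_pos": [0, 0, -0.08], "dr": [0, 0, 0]}
    - {"delta_pos": [0, 0, -0.12], "dr": [0, 0, 0]}
    - {"delta_pos": [0, 0, -0.15], "dr": [0, 0, 0]}
    - {"delta_pos": [0, 0, -0.16], "dr": [0, 0, 0]}
    - {"delta_pos": [0, 0, -0.16], "dr": [0, 0, 0]}

```text
time_s: 2.5
ee_pos: [0.4458, -0.1247, 0.096]
eef_rot: [3.141, 0.001, -1.207]
force: [-0.1, 0.2, 0.2]
grip_width: 0.0003
```

>>> jog_arm:
  increments:
    - {"delta_pos": [0, 0, -0.01], "dr": [0, 0, 0]}
    - {"delta_pos": [0, 0, -0.02], "dr": [0, 0, 0]}
    - {"delta_pos": [0, 0, -0.028], "dr": [0, 0, 0]}
    - {"delta_pos": [0, 0, -0.028], "dr": [0, 0, 0]}

```text
time_s: 2.9
ee_pos: [0.4462, -0.1248, 0.0895]
eef_rot: [-3.141, -0.0, -1.207]
force: [1.2, -0.2, 3.3]
grip_width: 0.0007
```

>>> jog_arm:
  increments:
    - {"delta_pos": [0, 0, -0.01], "dr": [0, 0, 0]}
    - {"delta_pos": [0, 0, -0.02], "dr": [0, 0, 0]}
    - {"delta_pos": [0, 0, -0.024], "dr": [0, 0, 0]}
    - {"delta_pos": [0, 0, -0.024], "dr": [0, 0, 0]}
    - {"delta_pos": [0, 0, -0.024], "dr": [0, 0, 0]}

```text
time_s: 3.4
ee_pos: [0.4461, -0.1248, 0.0836]
eef_rot: [-3.141, -0.0, -1.207]
force: [1.5, -0.2, 4.6]
grip_width: 0.0004
```

```bash
python3 - <<'E'
from h import *
c=np.array([.557,-.0905]);r=np.array([.446,-.1248])-c
for f in [1,2,3,4,5,6,8,10,12,14,16,18,20,22,24]:
    a=-np.radians(f);d=np.array([[np.cos(a),-np.sin(a)],[np.sin(a),np.cos(a)]])@r-r
    print(f,(d/.25).round(4),round(a/.5,3))
E
```

```text
1 [-0.0023  0.0078] -0.035
2 [-0.0045  0.0156] -0.07
3 [-0.0066  0.0234] -0.105
4 [-0.0085  0.0313] -0.14
5 [-0.0103  0.0392] -0.175
6 [-0.0119  0.0472] -0.209
8 [-0.0148  0.0631] -0.279
10 [-0.0171  0.0792] -0.349
12 [-0.0188  0.0953] -0.419
14 [-0.02    0.1115] -0.489
16 [-0.0206  0.1277] -0.559
18 [-0.0207  0.1439] -0.628
20 [-0.0201  0.1601] -0.698
22 [-0.0191  0.1763] -0.768
24 [-0.0174  0.1925] -0.838
```

>>> jog_arm:
  increments:
    - {"delta_pos": [0, 0, -0.007], "dr": [0, 0, 0]}
    - {"delta_pos": [0, 0, -0.007], "dr": [0, 0, 0]}

```text
time_s: 3.6
ee_pos: [0.4461, -0.1248, 0.0818]
eef_rot: [-3.141, -0.0, -1.207]
force: [2.0, 0.4, 5.0]
grip_width: -0.0
```

>>> jog_arm:
  increments:
    - {"delta_pos": [-0.0023, 0.0078, 0], "dr": [0, 0, -0.035]}
    - {"delta_pos": [-0.0045, 0.0156, 0], "dr": [0, 0, -0.07]}
    - {"delta_pos": [-0.0066, 0.0234, 0], "dr": [0, 0, -0.105]}
    - {"delta_pos": [-0.0085, 0.0313, 0], "dr": [0, 0, -0.14]}
    - {"delta_pos": [-0.0103, 0.0392, 0], "dr": [0, 0, -0.175]}
    - {"delta_pos": [-0.0119, 0.0472, 0], "dr": [0, 0, -0.209]}

```text
time_s: 4.2
ee_pos: [0.4431, -0.113, 0.0819]
eef_rot: [-3.141, -0.0, -1.312]
force: [1.3, -1.6, 5.3]
grip_width: 0.0007
```

```bash
python3 - <<'E'
from h import *
snap(2)
E
```

```text
4.3 [ 0.44309472 -0.11279372  0.08190882] [-3.14119610e+00 -1.47881153e-04 -1.31197238e+00] [2.16985492 0.56461215 5.42145988] 0.0003958783203111746
```

View pics/top2.png

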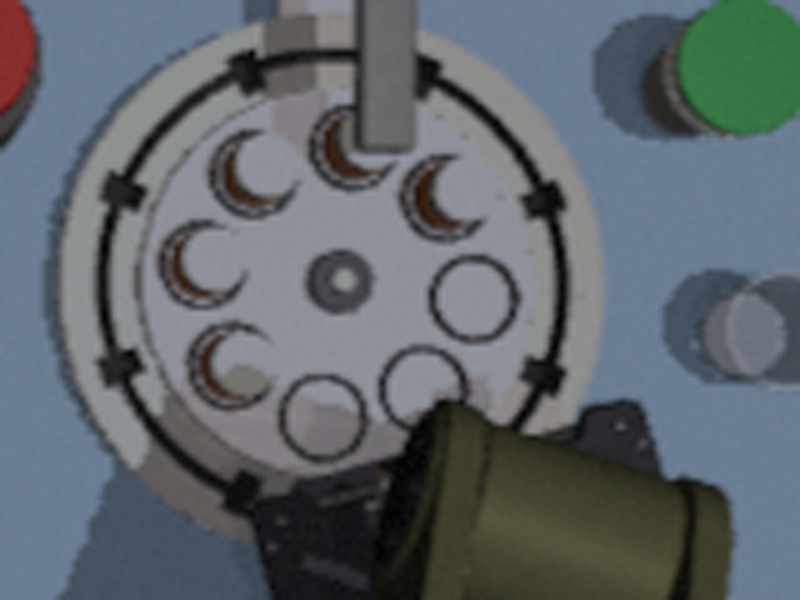

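View pics/side2.png

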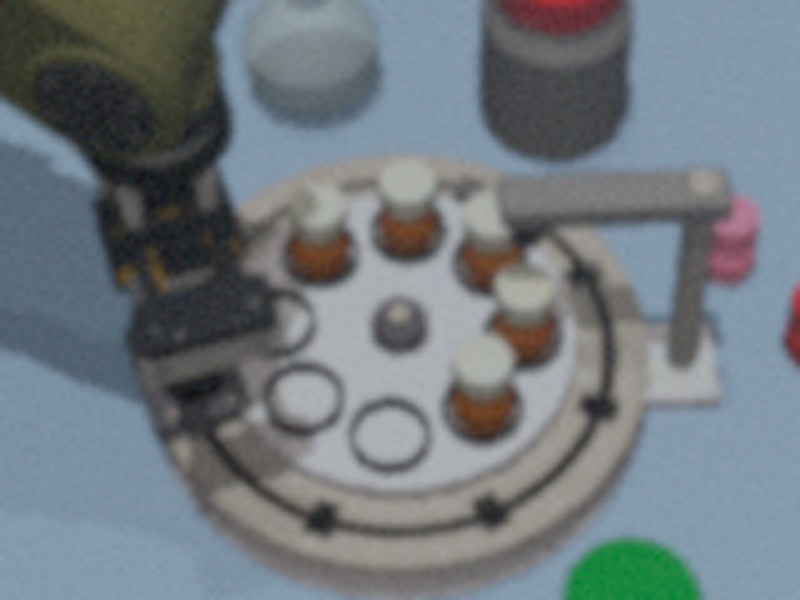

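Table has turned about 6° (nest ring (475,284)→(473,298)), following the tool. Continue well past 10° with the cap pressed.

>>> jog_arm:
  increments:
    - {"delta_pos": [-0.0015, 0.008, 0], "dr": [0, 0, -0.035]}
    - {"delta_pos": [-0.0029, 0.0159, 0], "dr": [0, 0, -0.07]}
    - {"delta_pos": [-0.0052, 0.032, 0], "dr": [0, 0, -0.14]}
    - {"delta_pos": [-0.0069, 0.0481, 0], "dr": [0, 0, -0.21]}
    - {"delta_pos": [-0.0081, 0.0643, 0], "dr": [0, 0, -0.28]}
    - {"delta_pos": [-0.0087, 0.0805, 0], "dr": [0, 0, -0.35]}
    - {"delta_pos": [-0.0088, 0.0967, 0], "dr": [0, 0, -0.419]}
    - {"delta_pos": [-0.0085, 0.105, 0], "dr": [0, 0, -0.454]}
    - {"delta_pos": [-0.0082, 0.1129, 0], "dr": [0, 0, -0.489]}
    - {"delta_pos": [-0.0082, 0.1129, 0], "dr": [0, 0, -0.489]}

```text
time_s: 5.3
ee_pos: [0.441, -0.0845, 0.0818]
eef_rot: [-3.141, 0.0, -1.556]
force: [1.6, 1.9, 4.6]
grip_width: 0.0002
```

```bash
python3 - <<'E'
from h import *
snap(3)
c=np.array([.557,-.0905]);r=np.array([.446,-.1248])-c
R=lambda f:np.array([[np.cos(f),np.sin(f)],[-np.sin(f),np.cos(f)]])@r
for f in [21,22,23,24,26,28,30,32,34,36,38,40,41,42,43,44,45,46,47,48,49,50]:
    d=R(np.radians(f))-R(np.radians(20))
    print(f,(d/.25).round(4),round(-np.radians(f-20)/.5,3))
E
```

```text
5.4 [ 0.44095977 -0.08458899  0.0818286 ] [-3.14145732e+00  1.57609020e-04 -1.55598934e+00] [1.78189716 1.45903004 5.63779513] 0.0006094937532239245
21 [0.0005 0.0081] -0.035
22 [0.0011 0.0162] -0.07
23 [0.0018 0.0243] -0.105
24 [0.0027 0.0323] -0.14
26 [0.0049 0.0484] -0.209
28 [0.0077 0.0644] -0.279
30 [0.011  0.0803] -0.349
32 [0.0149 0.096 ] -0.419
34 [0.0193 0.1116] -0.489
36 [0.0243 0.127 ] -0.559
38 [0.0298 0.1423] -0.628
40 [0.0358 0.1574] -0.698
41 [0.039  0.1648] -0.733
42 [0.0424 0.1722] -0.768
43 [0.0459 0.1795] -0.803
44 [0.0495 0.1868] -0.838
45 [0.0532 0.194 ] -0.873
46 [0.057  0.2011] -0.908
47 [0.061  0.2082] -0.942
48 [0.0651 0.2152] -0.977
49 [0.0693 0.2221] -1.012
50 [0.0736 0.229 ] -1.047
```

View pics/top3.png

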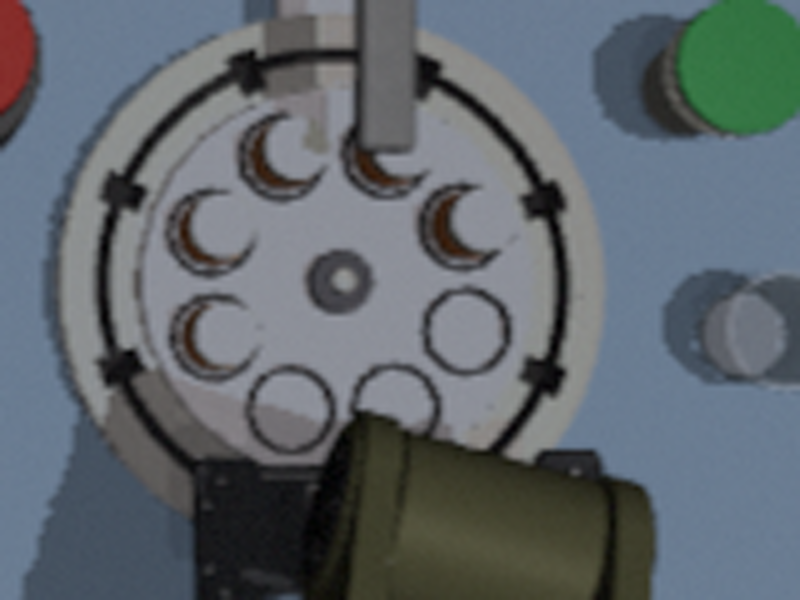

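View pics/side3.png

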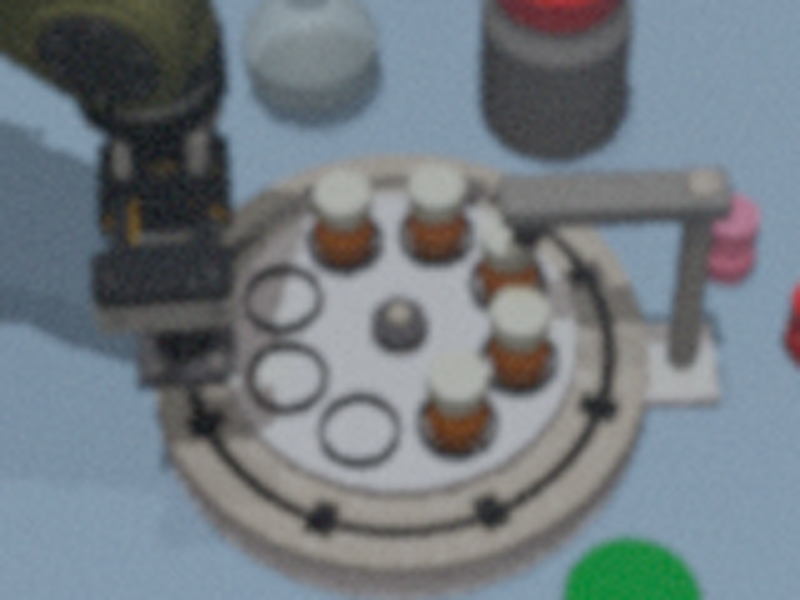

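Table at about 20° (ring at (467, 331) around hub (340, 283)), pin clear of its hole, and the old hole is visible at side (205, 420). Lift off the cap, so that it can spring out, with the tip still beside the stop plate; then push on.

>>> jog_arm:
  increments:
    - {"delta_pos": [0, 0, 0.016], "dr": [0, 0, 0]}
    - {"delta_pos": [0, 0, 0.04], "dr": [0, 0, 0]}
    - {"delta_pos": [0, 0, 0.064], "dr": [0, 0, 0]}
    - {"delta_pos": [0, 0, 0.064], "dr": [0, 0, 0]}

```text
time_s: 5.8
ee_pos: [0.4411, -0.0848, 0.0984]
eef_rot: [-3.141, -0.0, -1.556]
force: [0.2, -0.2, 0.1]
grip_width: 0.0003
```

>>> jog_arm:
  increments:
    - {"delta_pos": [0.0005, 0.0081, 0], "dr": [0, 0, -0.035]}
    - {"delta_pos": [0.0011, 0.0162, 0], "dr": [0, 0, -0.07]}
    - {"delta_pos": [0.0018, 0.0243, 0], "dr": [0, 0, -0.105]}
    - {"delta_pos": [0.0027, 0.0323, 0], "dr": [0, 0, -0.14]}
    - {"delta_pos": [0.0038, 0.0404, 0], "dr": [0, 0, -0.175]}
    - {"delta_pos": [0.0049, 0.0484, 0], "dr": [0, 0, -0.209]}
    - {"delta_pos": [0.0063, 0.0564, 0], "dr": [0, 0, -0.244]}
    - {"delta_pos": [0.0077, 0.0644, 0], "dr": [0, 0, -0.279]}
    - {"delta_pos": [0.0093, 0.0724, 0], "dr": [0, 0, -0.314]}
    - {"delta_pos": [0.011, 0.0803, 0], "dr": [0, 0, -0.349]}
    - {"delta_pos": [0.011, 0.0803, 0], "dr": [0, 0, -0.349]}

```text
time_s: 6.9
ee_pos: [0.444, -0.0643, 0.0978]
eef_rot: [-3.141, 0.0, -1.731]
force: [0.2, -0.2, -0.4]
grip_width: 0.0005
```

```bash
python3 - <<'E'
from h import *
snap(4)
E
```

```text
7.0 [ 0.44401252 -0.06444259  0.09790318] [-3.14077732e+00  4.01516872e-04 -1.73026824e+00] [0.5128037  0.51222438 0.18393538] 0.0003591067932350756
```

View pics/top4.png

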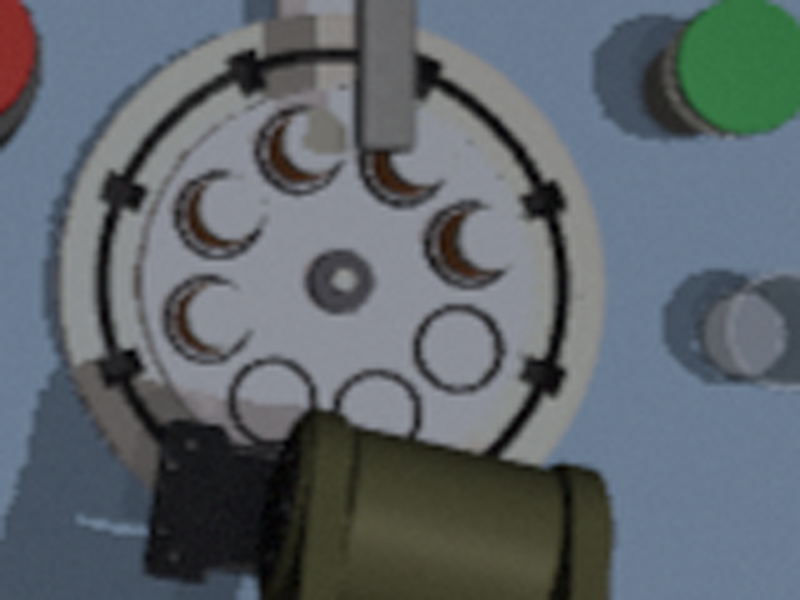

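View pics/side4.png

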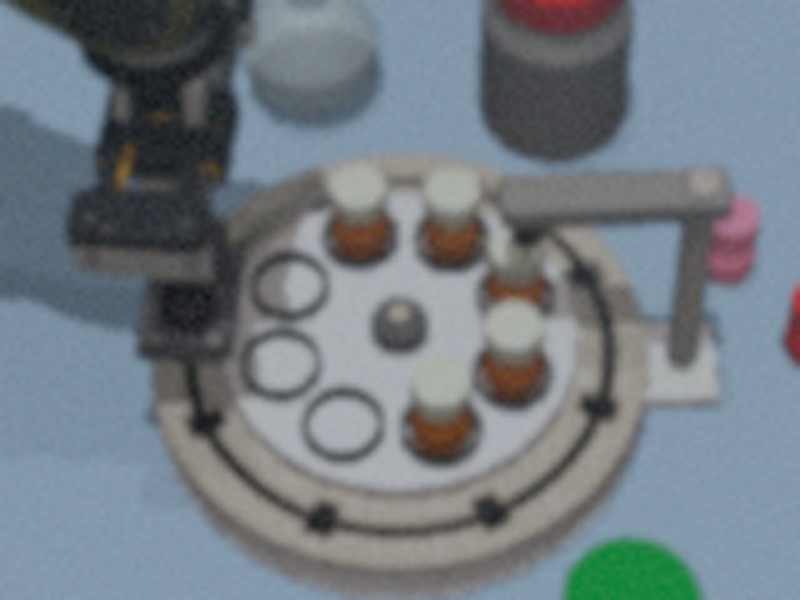

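>>> jog_arm:
  increments:
    - {"delta_pos": [0.0019, 0.0078, 0], "dr": [0, 0, -0.035]}
    - {"delta_pos": [0.0039, 0.0157, 0], "dr": [0, 0, -0.07]}
    - {"delta_pos": [0.0061, 0.0235, 0], "dr": [0, 0, -0.105]}
    - {"delta_pos": [0.0083, 0.0313, 0], "dr": [0, 0, -0.14]}
    - {"delta_pos": [0.0108, 0.039, 0], "dr": [0, 0, -0.175]}
    - {"delta_pos": [0.0133, 0.0467, 0], "dr": [0, 0, -0.21]}
    - {"delta_pos": [0.016, 0.0543, 0], "dr": [0, 0, -0.245]}
    - {"delta_pos": [0.0188, 0.062, 0], "dr": [0, 0, -0.279]}
    - {"delta_pos": [0.0218, 0.0696, 0], "dr": [0, 0, -0.314]}
    - {"delta_pos": [0.0248, 0.0771, 0], "dr": [0, 0, -0.349]}
    - {"delta_pos": [0.028, 0.0845, 0], "dr": [0, 0, -0.384]}
    - {"delta_pos": [0.0314, 0.0919, 0], "dr": [0, 0, -0.419]}
    - {"delta_pos": [0.0314, 0.0919, 0], "dr": [0, 0, -0.419]}

```text
time_s: 8.3
ee_pos: [0.4515, -0.0412, 0.0975]
eef_rot: [3.141, 0.0, -1.941]
force: [-0.3, -0.7, -0.5]
grip_width: 0.0002
```

```bash
python3 - <<'E'
from h import *
snap(5)
E
```

```text
8.4 [ 0.45138937 -0.0413652   0.09746726] [ 3.14100234e+00  3.50865227e-04 -1.93976855e+00] [ 0.81352308 -0.33704885 -0.32574623] 0.0008349057082574129
```

View pics/top5.png

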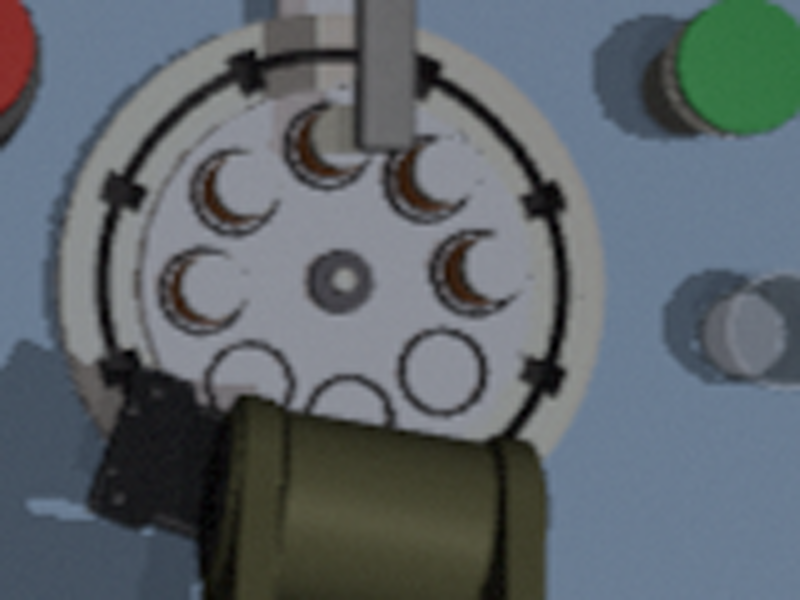

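View pics/side5.png

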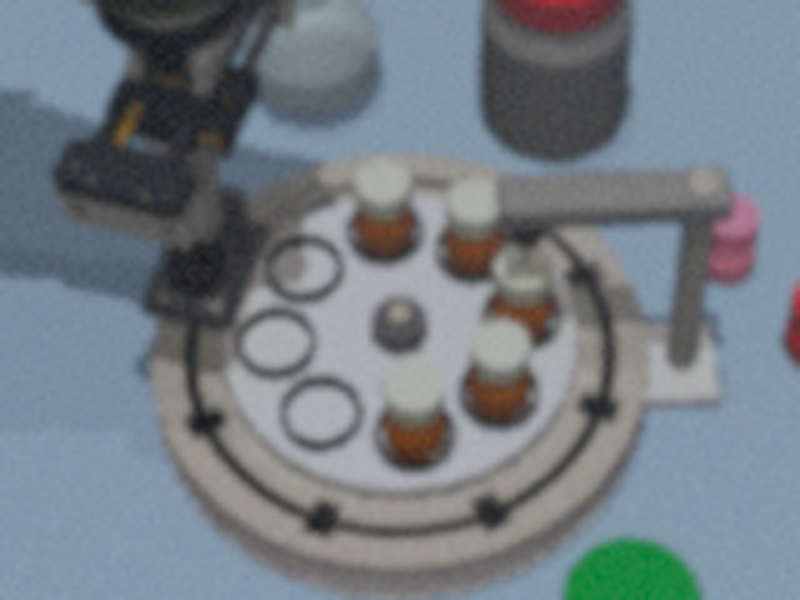

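Ring (442,372) puts the table at about 40.5°, with the tool pushing the plate. Creep the rest.

>>> jog_arm:
  increments:
    - {"delta_pos": [0.0017, 0.0037, 0], "dr": [0, 0, -0.017]}
    - {"delta_pos": [0.0035, 0.0073, 0], "dr": [0, 0, -0.035]}
    - {"delta_pos": [0.0053, 0.011, 0], "dr": [0, 0, -0.052]}
    - {"delta_pos": [0.0071, 0.0146, 0], "dr": [0, 0, -0.07]}
    - {"delta_pos": [0.0089, 0.0182, 0], "dr": [0, 0, -0.087]}
    - {"delta_pos": [0.0108, 0.0218, 0], "dr": [0, 0, -0.105]}
    - {"delta_pos": [0.0117, 0.0236, 0], "dr": [0, 0, -0.113]}
    - {"delta_pos": [0.0127, 0.0254, 0], "dr": [0, 0, -0.122]}
    - {"delta_pos": [0.0127, 0.0254, 0], "dr": [0, 0, -0.122]}
    - {"delta_pos": [0.0127, 0.0254, 0], "dr": [0, 0, -0.122]}

```text
time_s: 9.4
ee_pos: [0.4547, -0.0353, 0.0977]
eef_rot: [-3.141, 0.0, -2.001]
force: [-0.3, 0.4, 0.1]
grip_width: 0.0004
```

```bash
python3 - <<'E'
from h import *
snap(6)
E
```

```text
9.5 [ 0.45471128 -0.03531971  0.09771983] [-3.14153002e+00  7.51939479e-05 -2.00095318e+00] [-0.46645012  0.31119097  0.577084  ] 0.0005818699817840853
```

View pics/top6.png

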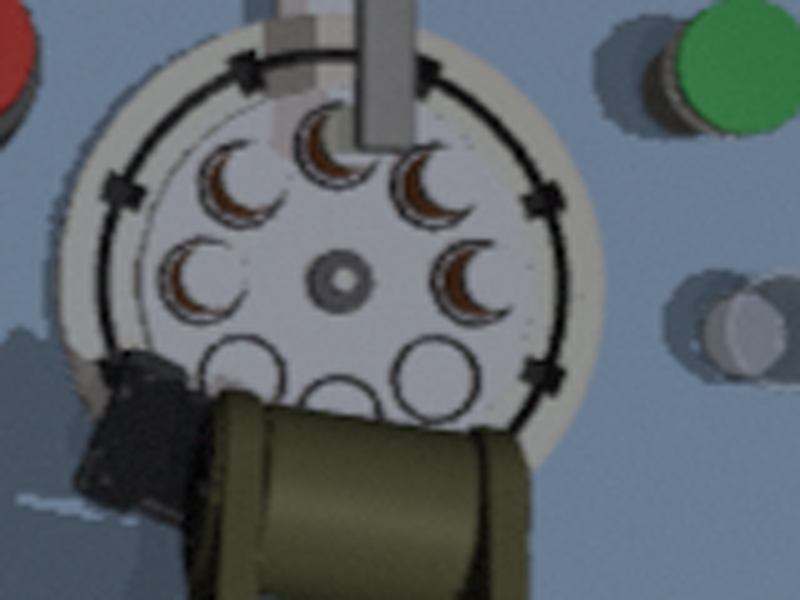

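View pics/side6.png

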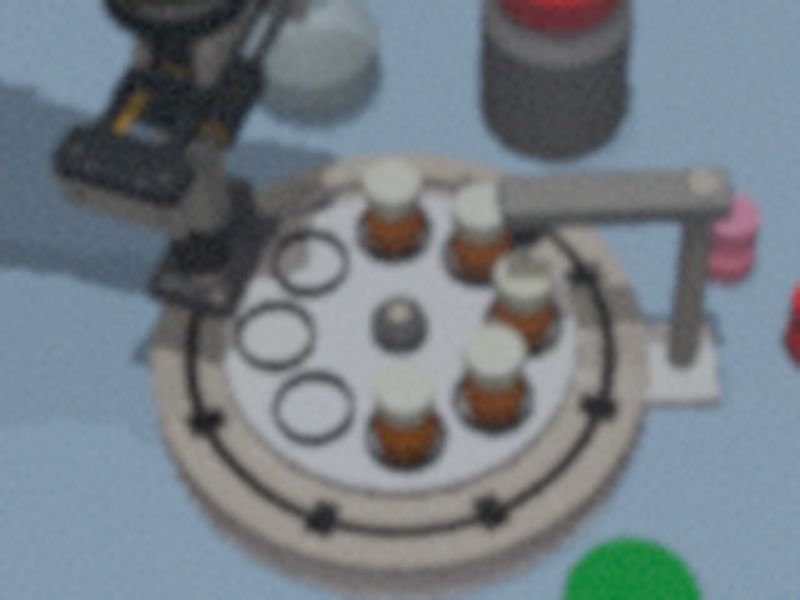

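Ring (435, 379) against a target of (434, 380): about 44.7°. Nudge by half a degree and watch the force to see if it is locked.

>>> jog_arm:
  increments:
    - {"delta_pos": [0.001, 0.0018, 0], "dr": [0, 0, -0.009]}
    - {"delta_pos": [0.0019, 0.0036, 0], "dr": [0, 0, -0.017]}
    - {"delta_pos": [0.0019, 0.0036, 0], "dr": [0, 0, -0.017]}
    - {"delta_pos": [0.0019, 0.0036, 0], "dr": [0, 0, -0.017]}

```text
time_s: 9.9
ee_pos: [0.4552, -0.0344, 0.0977]
eef_rot: [-3.142, -0.0, -2.009]
force: [0.5, 0.5, -0.1]
grip_width: 0.0001
```

>>> jog_arm:
  increments:
    - {"delta_pos": [0.001, 0.0018, 0], "dr": [0, 0, -0.009]}
    - {"delta_pos": [0.0019, 0.0036, 0], "dr": [0, 0, -0.017]}
    - {"delta_pos": [0.0019, 0.0036, 0], "dr": [0, 0, -0.017]}
    - {"delta_pos": [0.0019, 0.0036, 0], "dr": [0, 0, -0.017]}

```text
time_s: 10.3
ee_pos: [0.4557, -0.0335, 0.0977]
eef_rot: [-3.142, 0.0, -2.018]
force: [-0.4, -1.2, -0.6]
grip_width: 0.0003
```

```bash
python3 - <<'E'
from h import *
snap(7)
E
```

```text
10.4 [ 0.45566875 -0.03351827  0.09771599] [-3.14152229e+00  5.33156755e-06 -2.01791459e+00] [0.26879586 0.7270974  0.22853497] 0.000801004270597312
```

View pics/top7.png

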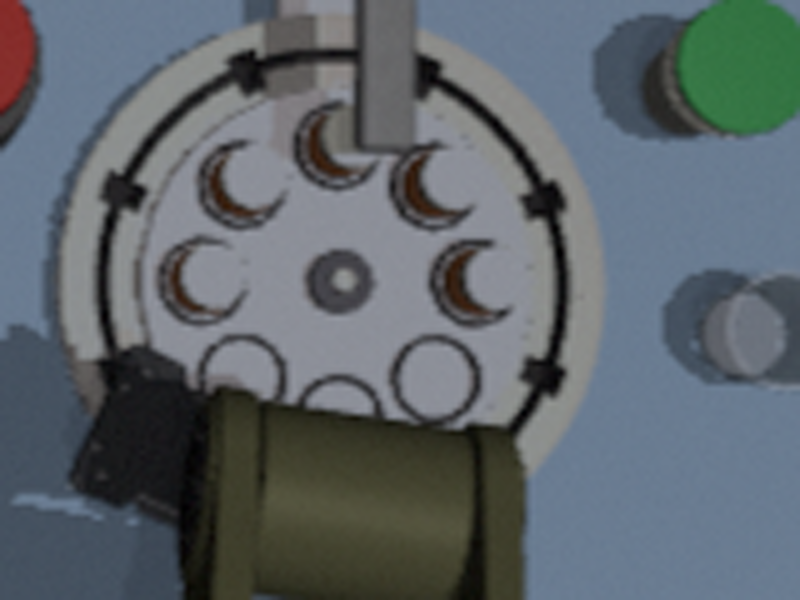

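Table didn't move while the tool advanced 1°, so it seems to have sprung in and self-centred ahead of the tool. I'll verify by gently pushing to contact.

>>> jog_arm:
  increments:
    - {"delta_pos": [0.001, 0.0018, 0], "dr": [0, 0, -0.009]}
    - {"delta_pos": [0.002, 0.0036, 0], "dr": [0, 0, -0.017]}
    - {"delta_pos": [0.002, 0.0036, 0], "dr": [0, 0, -0.017]}
    - {"delta_pos": [0.002, 0.0036, 0], "dr": [0, 0, -0.017]}

```text
time_s: 10.8
ee_pos: [0.4562, -0.0326, 0.0977]
eef_rot: [3.142, 0.0, -2.026]
force: [0.7, -0.6, -0.8]
grip_width: 0.0004
```

>>> jog_arm:
  increments:
    - {"delta_pos": [0.001, 0.0018, 0], "dr": [0, 0, -0.009]}
    - {"delta_pos": [0.002, 0.0036, 0], "dr": [0, 0, -0.017]}
    - {"delta_pos": [0.002, 0.0036, 0], "dr": [0, 0, -0.017]}
    - {"delta_pos": [0.002, 0.0036, 0], "dr": [0, 0, -0.017]}

```text
time_s: 11.2
ee_pos: [0.4567, -0.0317, 0.0977]
eef_rot: [-3.142, 0.0, -2.035]
force: [-0.0, -0.9, -0.6]
grip_width: 0.0006
```

```bash
python3 - <<'E'
from h import *
snap(8)
# rotation of the table via hub/nest polar shift in rectified top view: radius 40..95 mm at z=.05
c=np.array([.557,-.0905])
def pol(k):
    im=cv2.imread(f"pics/top{k}.png",0)
    A=np.radians(np.arange(-60,100,.25));rr=np.linspace(.05,.09,40)  # world angles, far side
    M=np.array([[(pix("top",[c[0]+r*np.cos(a),c[1]+r*np.sin(a),.05])-[300,150])*5+2 for a in A] for r in rr]).astype(np.float32)
    return cv2.remap(im,M[...,0],M[...,1],cv2.INTER_LINEAR).astype(np.float32)
P={k:pol(k) for k in(5,6,7,8)}
w=cv2.createHanningWindow(P[5].shape[::-1],cv2.CV_32F)
for a,b in((5,6),(6,7),(7,8)): print(a,b,"cw deg",-cv2.phaseCorrelate(P[a],P[b],w)[0][0]*.25)
E
```

```text
11.3 [ 0.4566721  -0.03167574  0.09770598] [-3.14158051e+00  1.16953097e-04 -2.03499020e+00] [ 0.49086672  0.44216363 -0.15066399] -0.00011016309043260968Traceback (most recent call last):
  File "<stdin>", line 10, in <module>
  File "<stdin>", line 8, in pol
  File "h.py", line 7, in pix
    i=ctrl.camera_info(n);f=210/np.tan(np.radians(i["vertical_fov"]/2))
ValueError: time passes only in moves, steps and waits
```

View pics/side8.png

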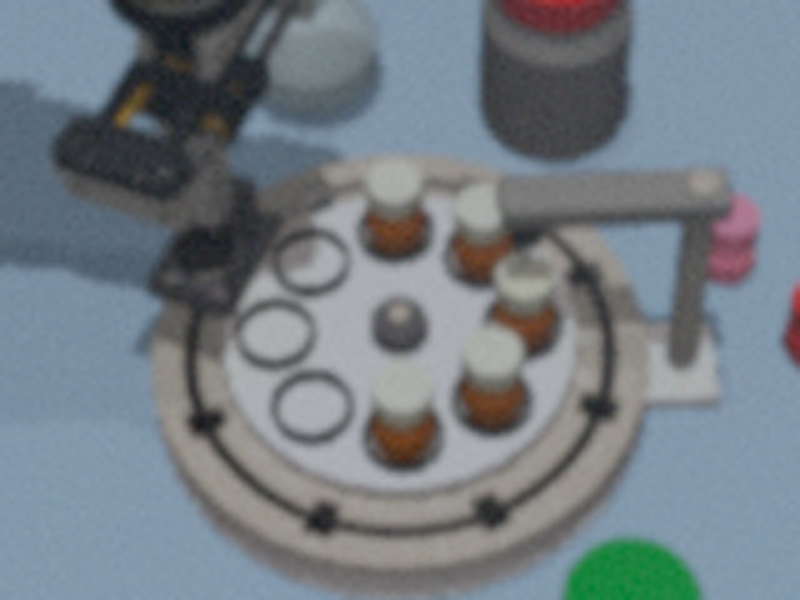

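```bash
cat > rot.py <<'E'
from h import *
def table(ks):
    c=np.array([.557,-.0905]);A=np.radians(np.arange(-60,100,.25));rr=np.linspace(.05,.09,40)
    g=np.array([[c[0]+r*np.cos(a),c[1]+r*np.sin(a),.05] for r in rr for a in A])
    i=ctrl.camera_info("top");f=210/np.tan(np.radians(i["vertical_fov"]/2))
    M=cv2.projectPoints(g,i["rvec"],i["tvec"],np.array([[f,0,i["cx"]],[0,f,i["cy"]],[0,0,1.]]),None)[0].reshape(40,len(A),2)
    M=((M-[300,150])*5+2).astype(np.float32)
    P=[cv2.remap(cv2.imread(f"pics/top{k}.png",0),M[...,0],M[...,1],cv2.INTER_LINEAR).astype(np.float32) for k in ks]
    w=cv2.createHanningWindow(P[0].shape[::-1],cv2.CV_32F)
    for a,b,p,q in zip(ks,ks[1:],P,P[1:]): print(a,b,"cw deg",-cv2.phaseCorrelate(p,q,w)[0][0]*.25)
E
python3 -c "
from rot import *
table([1,2,3,4,5,6,7,8])"
```

```text
1 2 cw deg 6.391376035054506
2 3 cw deg -1.7119680553361576
3 4 cw deg 8.137091346520108
4 5 cw deg 11.832249159905572
5 6 cw deg 0.11233686269210352
6 7 cw deg 0.0028206056760069487
7 8 cw deg -0.03311557944888932
```

>>> jog_arm:
  increments:
    - {"delta_pos": [0.001, 0.0018, 0], "dr": [0, 0, -0.009]}
    - {"delta_pos": [0.002, 0.0036, 0], "dr": [0, 0, -0.017]}
    - {"delta_pos": [0.002, 0.0036, 0], "dr": [0, 0, -0.017]}
    - {"delta_pos": [0.002, 0.0036, 0], "dr": [0, 0, -0.017]}

```text
time_s: 11.7
ee_pos: [0.4572, -0.0308, 0.0977]
eef_rot: [-3.142, 0.0, -2.043]
force: [-0.6, -0.7, -0.4]
grip_width: 0.0006
```

```bash
python3 - <<'E'
from h import *
snap(9)
a=[cv2.imread(f"pics/top{k}.png")[80:440,140:560] for k in(1,9)]
cv2.imwrite("pics/cmp.png",cv2.resize(np.hstack(a),(800,343)))
E
```

```text
11.8 [ 0.45717197 -0.03079931  0.09769751] [-3.14153652e+00  8.65256885e-05 -2.04347195e+00] [-0.80664107 -0.67313587  0.80664642] -2.4228620372216216e-05
```

View pics/cmp.png

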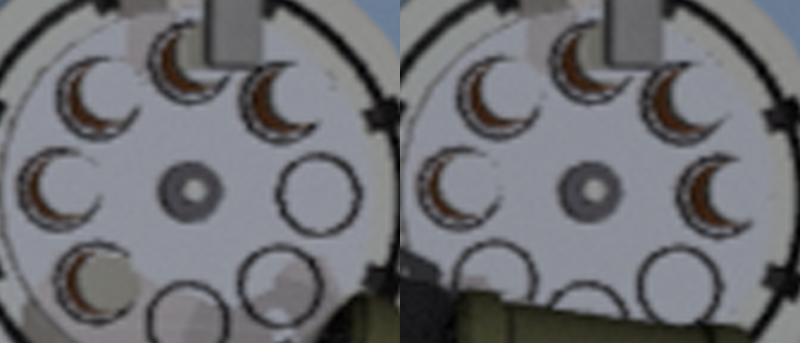

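View pics/side9.png

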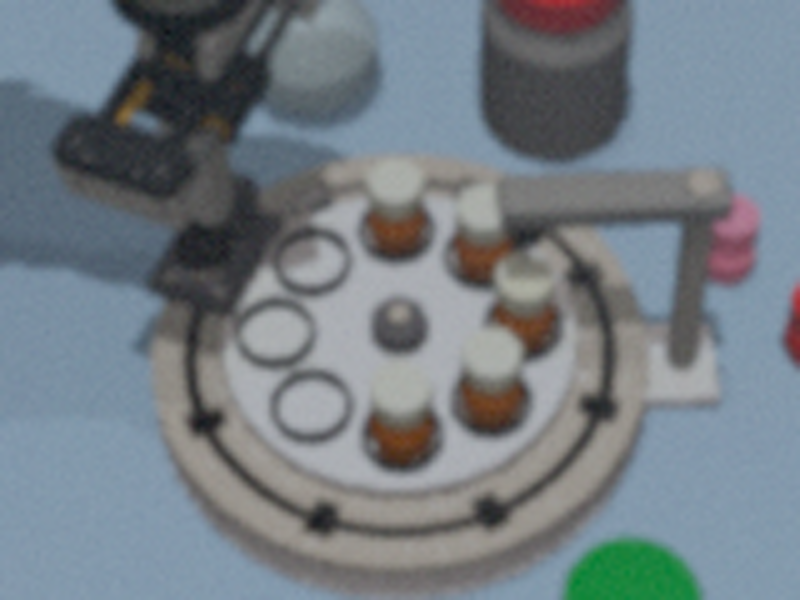

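Nest pattern now coincides with the starting one to within about 0.3° (rings (280,286) vs (279,287)), i.e. 45°. Tool is not loading the plate. Lift straight up, back away and inspect the cap.

>>> jog_arm:
  increments:
    - {"delta_pos": [0, 0, 0.04], "dr": [0, 0, 0]}
    - {"delta_pos": [0, 0, 0.12], "dr": [0, 0, 0]}
    - {"delta_pos": [0, 0, 0.24], "dr": [0, 0, 0]}
    - {"delta_pos": [0, 0, 0.38], "dr": [0, 0, 0]}
    - {"delta_pos": [-0.05, -0.1, 0.48], "dr": [0, 0, 0]}
    - {"delta_pos": [-0.12, -0.25, 0.52], "dr": [0, 0, 0]}
    - {"delta_pos": [-0.2, -0.42, 0.52], "dr": [0, 0, 0]}
    - {"delta_pos": [-0.28, -0.6, 0.52], "dr": [0, 0, 0]}
    - {"delta_pos": [-0.35, -0.75, 0.52], "dr": [0, 0, 0]}
    - {"delta_pos": [-0.4, -0.9, 0.52], "dr": [0, 0, 0]}
    - {"delta_pos": [-0.43, -0.98, 0.52], "dr": [0, 0, 0]}
    - {"delta_pos": [-0.43, -0.98, 0.52], "dr": [0, 0, 0]}

```text
time_s: 13.0
ee_pos: [0.3488, -0.2776, 0.2283]
eef_rot: [-3.141, -0.0, -2.046]
force: [0.6, 0.1, 0.3]
grip_width: 0.0001
```

```bash
python3 - <<'E'
from h import *
snap(10)
a=np.radians(-159.2-45);c=np.array([.557,-.0905]);P=c+.116*np.array([np.cos(a),np.sin(a)])
for n,o in(("top",[300,150]),("side",[200,220])):
    for z in(.082,.0735): print(n,z,(pix(n,[*P,z])-o)*5+2)
E
```

```text
13.1 [ 0.3496304  -0.27564645  0.22811473] [-3.14131088e+00  1.11165672e-04 -2.04437547e+00] [0.37582262 0.02409207 0.2839321 ] 0.0007755850380243921
top 0.082 [259.24596105 495.43070961]
top 0.0735 [256.5285697 494.9302527]
side 0.082 [197.80300909 234.87711018]
side 0.0735 [198.97433434 244.22315931]
```

View pics/side10.png

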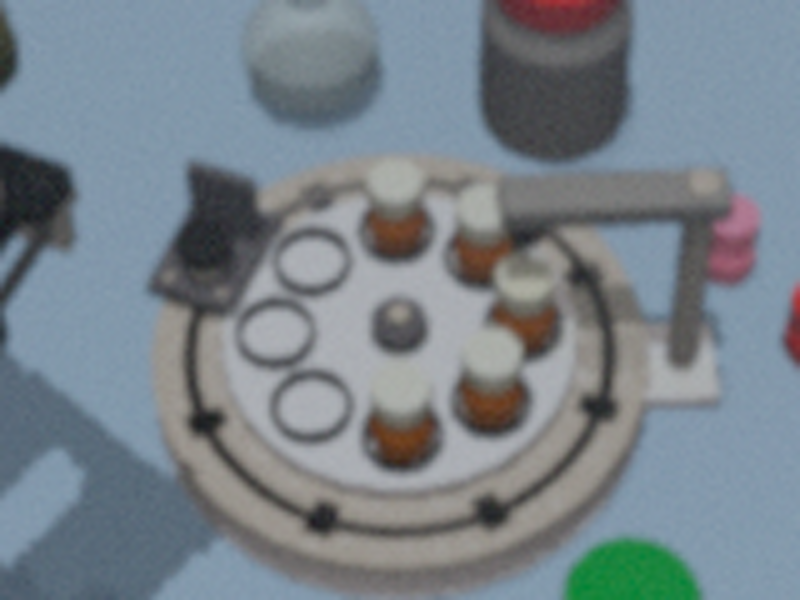

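View pics/top10.png

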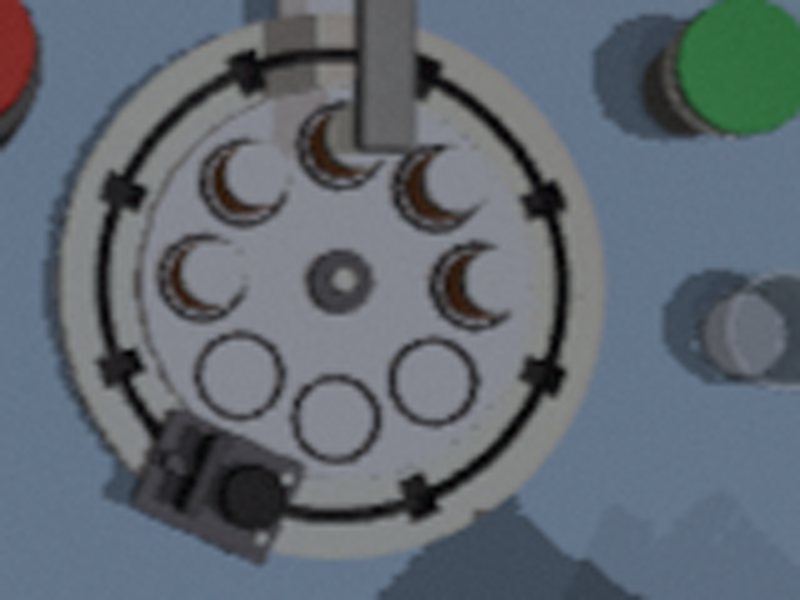

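```bash
python3 - <<'E'
from h import *
a=np.mean([ctrl.camera("side")[245:290,225:265].astype(float) for _ in range(6)],0)[...,::-1]
b=np.clip((a/255)**.5*255*1.1,0,255).astype(np.uint8);b=cv2.resize(b,None,fx=9,fy=9,interpolation=cv2.INTER_CUBIC)
i=ctrl.camera_info("side");f=210/np.tan(np.radians(i["vertical_fov"]/2));K=np.array([[f,0,i["cx"]],[0,f,i["cy"]],[0,0,1.]])
t=np.radians(-159.2-45);P=np.array([.557,-.0905])+.116*np.array([np.cos(t),np.sin(t)])
out=[b]
for z in(.082,.0735):
    g=np.array([[P[0]+.016*np.cos(u),P[1]+.016*np.sin(u),z] for u in np.linspace(0,6.283,40)])
    q=cv2.projectPoints(g,i["rvec"],i["tvec"],K,None)[0].reshape(-1,2);q=((q-[225,245])*9+4).astype(int)
    out.append(cv2.polylines(b.copy(),[q],True,(0,255,255),1))
# start picture, same scale, raw
s=cv2.imread("pics/side0.png")[270:315,220:260];s=np.clip((s/255)**.5*280,0,255).astype(np.uint8);s=cv2.resize(s,None,fx=9,fy=9,interpolation=cv2.INTER_CUBIC)
cv2.imwrite("pics/cap.png",cv2.resize(np.vstack([np.hstack(out[:2]),np.hstack([out[2],s])]),(533,600)))
E
```

```text
(no output)
```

View pics/cap.png

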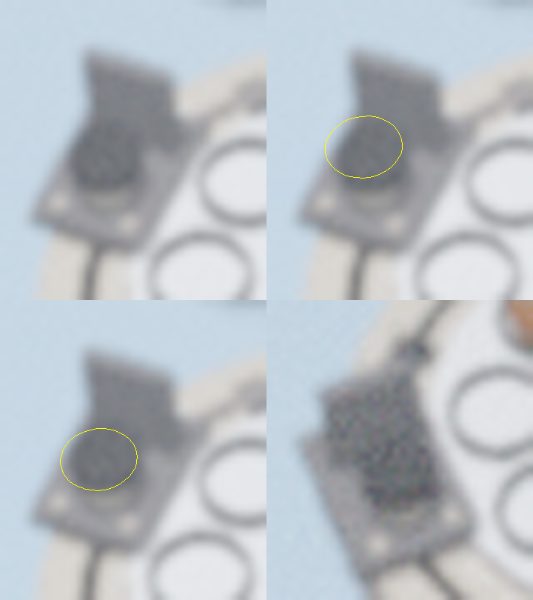

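```bash
python3 - <<'E'
from h import *
i=ctrl.camera_info("side");f=210/np.tan(np.radians(i["vertical_fov"]/2));K=np.array([[f,0,i["cx"]],[0,f,i["cy"]],[0,0,1.]])
R,_=cv2.Rodrigues(i["rvec"]);C=-R.T@i["tvec"]
now=np.mean([ctrl.camera("side").astype(float) for _ in range(6)],0).mean(2).astype(np.float32)
st=cv2.imread("pics/side0.png").astype(float).mean(2).astype(np.float32)
H=np.arange(.044,.092,.002);res=[]
for im,deg in((st,-159.2),(now,-204.2),(now,-204.7)):
    t=np.radians(deg);P=np.array([.5575,-.0905])+.116*np.array([np.cos(t),np.sin(t)])
    d=C[:2]-P;d/=np.hypot(*d);s=np.array([-d[1],d[0]])
    v=[]
    for w in np.linspace(-.005,.005,5):
        g=np.array([[*(P+d*np.sqrt(.016**2-w*w)+s*w),h] for h in H])
        q=cv2.projectPoints(g,i["rvec"],i["tvec"],K,None)[0].astype(np.float32)
        v.append(cv2.remap(im,q[...,0],q[...,1],cv2.INTER_LINEAR).ravel())
    res.append(np.mean(v,0))
for h,*r in zip(H,*res): print(round(h*1000),np.round(r,0))
E
```

```text
44 [79. 83. 87.]
46 [81. 87. 88.]
48 [80. 88. 88.]
50 [77. 87. 86.]
52 [74. 84. 82.]
54 [71. 80. 78.]
56 [70. 77. 76.]
58 [68. 75. 74.]
60 [68. 74. 74.]
62 [68. 75. 75.]
64 [68. 76. 75.]
66 [66. 73. 72.]
68 [58. 70. 67.]
70 [51. 64. 59.]
72 [46. 56. 52.]
74 [42. 50. 47.]
76 [38. 46. 44.]
78 [35. 43. 43.]
80 [34. 43. 44.]
82 [34. 45. 45.]
84 [36. 44. 44.]
86 [38. 44. 45.]
88 [40. 45. 45.]
90 [41. 45. 45.]
```

The cap's lower rim shows at about 70 mm at the start and 71 mm now. A plunger still held in would show it about 8.5 mm lower, so it is fully out in the next hole. Handing in.

```bash
python3 -c "
from station import ctrl
print(ctrl.get_obs()['time_s']);print(ctrl.hand_in())"
```

```text
13.7
the job is handed in; nothing more can be done
None
```

The carousel is one hole further on: the table turned 45° clockwise and the plunger sprang fully out again. I handed the job in at 13.7 s of the 48 s allowed.

**What I did:** With the fingers closed, I pressed the plunger in about 11 mm and turned the table to about 20° with it held down. I then lifted off the cap and pushed the stop plate the rest of the way in small steps. At the end I lifted the hand straight up and backed it away.

**Last checks:**
- **Table angle:** the nest rings lie over their starting pattern to about half a degree, which is within the play.
- **Plunger:** in the side camera the lower rim of the cap sits at about 71 mm, against about 70 mm at the start. If it were still held in, it would be about 8.5 mm lower.
- **Vials and bystanders:** all five vials are in their nests. The flask, jar and cups look unmoved in the last close-up pictures, which do not show the spatula; I did not measure any of them.
- **Forces:** no reading went above about 6 N.

**What failed or disagreed:**
- **Lock not felt by force:** after the table stopped near 45°, I moved the fingertips another 2.5° or so and met no resistance. The table had probably been drawn ahead as the pin centred itself. That the table is locked rests on the pictures.
- **Automatic rotation check:** its results contradicted the pictures, so I discarded it and read the angle off the nest rings instead.

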